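# Set out the objectives from the dry case in the stacking cradle

## Robot

A 6-joint arm with a two-finger parallel gripper is mounted at the origin on the work surface. World frame = base frame: x ahead of the robot, y to its left, z up, the work surface at z = 0. Lengths are in m, angles in rad, forces in N, time in s.
With the tool pointing down it reaches from about 0.3 to 0.775 m from the base axis. Payload 14.6 kg.
Tool frame: the origin (TCP) lies midway between the tips of the shut fingers; the grasp point (between the pads) lies 19 mm behind it (env.grip_depth is the distance from the TCP to the grasp point, in m); z points along the fingers, y is the line along which they close (so a half turn about z gives the same grasp; the last joint's range is limited). The gripper opens to 85 mm and grips with 20 to 120 N. Pads are 22 mm wide; open, the fingers measure 114 mm over their backs; the gripper's body (76 mm by 85 mm) begins 54 mm behind the grasp point. The pads swing forward as they close: fully open they stand 13 mm farther back than shut.
Start: joints at [1.209, 0.3, 1.521, -0, 1.321, -0.067], TCP at [0.16, 0.526, 0.231] pointing down, gripper open.
Joint ranges: [-3.03, 3.03], [-0.79, 2.21], [0.23, 2.52], [-1.04, 4.18], [0, 3.07], [-2.55, 2.55]. Speed limits (rad/s): [2.22, 2.22, 2.57, 3.14, 3.14, 3.14].

## Interface

Orientations are given as a 3x3 rotation matrix whose columns are the frame's x, y, z axes.
In Python, from cell import env gives the robot as it stands.
- The arm moves only by the tool send_rows, never from a script. Its argument "commands" is a list of rows, each a list of 2 entries, a list of its own where there are three numbers: the shift along the world's x, y, z in cm, then the turn, a rotation vector about the world's x, y, z in rad. In form: [[[dx, dy, dz], [ax, ay, az]], ...]. A call has 1 to 20 rows; each row is the pose to reach, as a shift and turn from the pose commanded when the call began; what a row does not reach only later rows make up. A row lasts 1/10 s, in which the tool goes at most 50 mm and 8.59 degrees, less where a joint would pass 70% of its speed; a pose out of reach is approached as far as the arm can. A call with a gripper value outside its range is refused whole. "claw" is the closure in counts, from 0 (fully open) to 255 (shut), set as the call begins (left out, the last holds). The fingers move at their own pace and stop on an object; "newtons" is the grip in N (left out, the last holds). Time passes only in rows, so rows that repeat a pose let the fingers close. It gives the time, the measured TCP pose, the force, the opening and the grip force at its end, in the units of the state.
- env.state(): the state, without advancing time (a new reading comes with each control period).
- env.capture(name): name is "scene" or "top" or "wrist"; returns a dict with "color" (480x640x3 uint8, red, green, blue), "range_z" (480x640 float32, m along the optical axis (not along the pixel's ray), 0 where there is no reading), "fx", "fy", "cx", "cy" (pixels), "k1" (the pictures are not rectified: a ray, as slopes to the right and down, at radius r is drawn at 1 + k1 r^2 times it, then the intrinsics apply), "R" (3x3) and "t" (3): a world point X has camera coordinates R X + t; the wrist camera has in their place "mount" (4x4, takes a point from camera to tool coordinates, whose origin is the TCP and whose axes are the flange's). Camera axes: x right, y down, z forward; pixel columns grow to the right and rows downward; lengths in m; the calibration is good to about 2 mm. A picture is of the moment at which its call begins: read the wrist's pose just before it.
- env.sign_off(): hands the job in; it is judged then, once.
The state is a dict: "clock": time; "joints": joint angles; "joint_vel": joint speeds; "joint_efforts": joint torques, N m; "position": TCP position; "ee_rot": TCP orientation; "contact_force": force on the tool from outside, world axes, zero at the start; "wrist_torque": the same for the moment, N m; "finger_gap": opening from 0.0 (shut) to 1.0 (fully open); "grip_force": force on a finger pad.
Only numpy, scipy, OpenCV 4.12 (cv2) and the standard library are available. Lean on these libraries where they do the work, as an engineer would, in place of code of your own. Each camera call takes 0.05 s, during which the arm holds its last target. There are 200 camera calls.

## Task

Set out every microscope-objective canister, the ones in the dry case and the ones lying in the long tray, in the stacking cradle: three side by side on its base, the rest saddled in the gaps on top like a pyramid, all lying along the cradle and level with its ends. To get at the case, lift its clear lid just over the steel ridge, slide it all the way along until it drops behind the ridge, and when you are done lift it over again and slide it back fully home, so that it drops down shut. Leave the other things on the bench where they are.

Things in the scene. Friction and masses are not known exactly. Their poses are not given: they have to be found in the camera images.
- case: Dry case fixed to the bench: white metal box about 170 mm wide (x), 372 mm long (y, from -92 to +280 mm), 56 mm high. Origin on the bench under the centre of the well, z up. The well lies under the shut lid; from y = 78 mm on is a closed desiccant compartment 50 mm high, over which the lid parks.
- well_floor (a point): Centre of the well's floor, 6 mm above the bench, axes as the case. The well is 150 mm (x) by 156 mm (y), its rim 56 mm above the bench. Two ridges, 4 mm thick and 10 mm above this floor, at y = -26 and +26 mm, make three lanes along x (y = -52, 0, +52 mm), each holding at most one canister lying along x.
- ridge_mid (a point): Middle of the top of the steel ridge, a square bar across the whole case from side to side (x) between well and compartment, axes as the case. It stands 8 mm above the rails on which the lid lies and is 8 mm thick (case y = 90 to 98 mm), 6 mm beyond the shut lid's edge; it blocks the lid unless that is lifted.
- lid_travel (a joint): Travel of the lid along the case's +y, m: 0 shut, 0.188 parked; end stops at both. Lid: clear plate 166 (x) x 168 (y) x 5 mm in an aluminium frame, kept captive and level by its side carriages. While down the ridge traps it: 0 to 0.006 if shut, 0.182 to 0.188 if parked. Between, it must be 8 mm up; it may rest and slide on the ridge. Friction 1.2 N.
- lid_lift (a joint): How far the lid is lifted, m: 0 down on its rails, at most 0.016. The lid weighs 0.45 kg and falls back when released; lifted 0.010 to 0.013 it clears the ridge.
- lid_grip (a point): Centre of the lid's black handle: a straight bar 108 mm long (case x), 14 mm thick (case y), 12 mm high, on posts near its ends (78 mm free between them). 26 mm above the lid's upper face and 87 mm above the bench when the lid is down. Axes as the case; moves with the lid.
- cradle: Stacking cradle fixed to the bench: aluminium plate 56 mm (x) by 166 mm (y), 8 mm thick, with a 10 mm cheek at each y end up to 68 mm above the bench, 146 mm clear between; open at the x ends and top. Origin on the bench under its centre, z up. Canisters lie along x: three on the plate (axes z = 31 mm), then two in their gaps (z about 70), then one (about 109).
- tray: Long shallow steel instrument tray fixed to the bench in front of the case, 120 mm (x) by 508 mm (y), floor 4 mm above the bench, walls 4 mm thick and 18 mm high all round. Origin under its centre, z up. Canisters lie in it roughly along y, their axes 27 mm above the bench, and may roll against its walls.
- can1: Microscope-objective canister: closed cylinder 46 mm across, 62 mm long, white with a black screw cap of the same diameter at one end and a dark grip band (it rolls easily), 0.12 to 0.21 kg, lying on its side; to be gripped by its two flat ends. Origin at its centre, on the axis; x along the axis towards the cap, y and z turn as it rolls. If present, it starts in a lane of the case's well.
- can2: Microscope-objective canister: closed cylinder 46 mm across, 62 mm long, white with a black screw cap of the same diameter at one end and a dark grip band (it rolls easily), 0.12 to 0.21 kg, lying on its side; to be gripped by its two flat ends. Origin at its centre, on the axis; x along the axis towards the cap, y and z turn as it rolls. If present, it starts in a lane of the case's well.
- can3: Microscope-objective canister: closed cylinder 46 mm across, 62 mm long, white with a black screw cap of the same diameter at one end and a dark grip band (it rolls easily), 0.12 to 0.21 kg, lying on its side; to be gripped by its two flat ends. Origin at its centre, on the axis; x along the axis towards the cap, y and z turn as it rolls. If present, it starts in a lane of the case's well.
- can4: Microscope-objective canister: closed cylinder 46 mm across, 62 mm long, white with a black screw cap of the same diameter at one end and a dark grip band (it rolls easily), 0.12 to 0.21 kg, lying on its side; to be gripped by its two flat ends. Origin at its centre, on the axis; x along the axis towards the cap, y and z turn as it rolls. If present, it starts in the tray.
- can5: Microscope-objective canister: closed cylinder 46 mm across, 62 mm long, white with a black screw cap of the same diameter at one end and a dark grip band (it rolls easily), 0.12 to 0.21 kg, lying on its side; to be gripped by its two flat ends. Origin at its centre, on the axis; x along the axis towards the cap, y and z turn as it rolls. If present, it starts in the tray.
- can6: Microscope-objective canister: closed cylinder 46 mm across, 62 mm long, white with a black screw cap of the same diameter at one end and a dark grip band (it rolls easily), 0.12 to 0.21 kg, lying on its side; to be gripped by its two flat ends. Origin at its centre, on the axis; x along the axis towards the cap, y and z turn as it rolls. If present, it starts in the tray.
- oil_bottle: Bystander, to be left alone: a standing oil bottle, 34 mm across, 85 mm tall. Origin at the centre of its underside.
- petri_dishes: Bystander, to be left alone: a stack of petri dishes, 92 mm across, 45 mm high. Origin at the centre of its underside.
- slide_box: Bystander, to be left alone: a flat closed slide box, 92 x 175 x 34 mm. Origin at the centre of its underside.
- lens_tissue: Bystander, to be left alone: a pad of lens tissue, 75 x 105 x 12 mm. Origin at the centre of its underside.
- beaker: Bystander, to be left alone: a glass beaker, 68 mm across, 75 mm tall. Origin at the centre of its underside.
- stain_bottle: Bystander, to be left alone: an amber stain bottle, 60 mm across, 130 mm tall. Origin at the centre of its underside.

How it is judged:
On the way:
1. the lid is parked open, dropped behind the ridge (value of joint lid_travel above 0.181 m and value of joint lid_lift below 0.0035 m), for 0.2 s.
At the end, for the whole second after the job is handed in: Every canister lies at rest along the cradle (0.2 rad, x within 18 mm): on the base (axis at z 26-36 mm), in the second layer (62-73, y within 38 mm) or third (98-113, y within 18 mm), measured from the cradle. Lid shut and down: travel under 7.5 mm, lift under 3.5 mm (value of joint lid_travel below 0.0075 m and value of joint lid_lift below 0.0035 m and x of can1 in the frame of cradle between -0.018 and 0.018 m and angle between the x axis of each of can1, can2, can3, can4, can5, can6 and the x axis of cradle, either way round below 0.2 rad and ((z of can1 in the frame of cradle between 0.026 and 0.036 m and y of can1 in the frame of cradle between -0.058 and 0.058 m) or (z of can1 in the frame of cradle between 0.062 and 0.073 m and y of can1 in the frame of cradle between -0.038 and 0.038 m) or (z of can1 in the frame of cradle between 0.098 and 0.113 m and y of can1 in the frame of cradle between -0.018 and 0.018 m)) and linear speed of each of can1, can2, can3, can4, can5, can6 below 0.02 m/s and x of can2 in the frame of cradle between -0.018 and 0.018 m and ((z of can2 in the frame of cradle between 0.026 and 0.036 m and y of can2 in the frame of cradle between -0.058 and 0.058 m) or (z of can2 in the frame of cradle between 0.062 and 0.073 m and y of can2 in the frame of cradle between -0.038 and 0.038 m) or (z of can2 in the frame of cradle between 0.098 and 0.113 m and y of can2 in the frame of cradle between -0.018 and 0.018 m)) and x of can3 in the frame of cradle between -0.018 and 0.018 m and ((z of can3 in the frame of cradle between 0.026 and 0.036 m and y of can3 in the frame of cradle between -0.058 and 0.058 m) or (z of can3 in the frame of cradle between 0.062 and 0.073 m and y of can3 in the frame of cradle between -0.038 and 0.038 m) or (z of can3 in the frame of cradle between 0.098 and 0.113 m and y of can3 in the frame of cradle between -0.018 and 0.018 m)) and x of can4 in the frame of cradle between -0.018 and 0.018 m and ((z of can4 in the frame of cradle between 0.026 and 0.036 m and y of can4 in the frame of cradle between -0.058 and 0.058 m) or (z of can4 in the frame of cradle between 0.062 and 0.073 m and y of can4 in the frame of cradle between -0.038 and 0.038 m) or (z of can4 in the frame of cradle between 0.098 and 0.113 m and y of can4 in the frame of cradle between -0.018 and 0.018 m)) and x of can5 in the frame of cradle between -0.018 and 0.018 m and ((z of can5 in the frame of cradle between 0.026 and 0.036 m and y of can5 in the frame of cradle between -0.058 and 0.058 m) or (z of can5 in the frame of cradle between 0.062 and 0.073 m and y of can5 in the frame of cradle between -0.038 and 0.038 m) or (z of can5 in the frame of cradle between 0.098 and 0.113 m and y of can5 in the frame of cradle between -0.018 and 0.018 m)) and x of can6 in the frame of cradle between -0.018 and 0.018 m and ((z of can6 in the frame of cradle between 0.026 and 0.036 m and y of can6 in the frame of cradle between -0.058 and 0.058 m) or (z of can6 in the frame of cradle between 0.062 and 0.073 m and y of can6 in the frame of cradle between -0.038 and 0.038 m) or (z of can6 in the frame of cradle between 0.098 and 0.113 m and y of can6 in the frame of cradle between -0.018 and 0.018 m))); the robot touches nothing.
It fails at once if a bystander is shoved more than 4 cm or tipped over (distance of any of oil_bottle, petri_dishes, slide_box, lens_tissue, beaker, stain_bottle from where it was at the start of the episode above 0.04 m or angle between any of oil_bottle, petri_dishes, slide_box, lens_tissue, beaker, stain_bottle's own z axis and vertical above 0.5 rad).
Of can1, can2, can3, can4, can5, can6 only 4 to 6 are there at a start; the rules pass over those that are not, and their reading is None.
At some moment in a run one of can4, can5, can6 may be knocked a few centimetres aside while the robot is not near it.
Once in a run the grip may slacken for a moment while it holds something.
It also fails if it takes over 210 s, if anything falls off the work surface, if the arm or the gripper's body presses on something with over 40 N, if the wrist force passes 120 N, or if a joint passes its speed limit or range.

## Working session

There is one attempt and no reset: what is moved stays moved. The work goes in short steps, Python scripts to look and compute and a tool call to move; the robot and the scene stay as the last step left them, time stands still between calls to the robot, and variables do not carry over. Pictures are saved under pics/ and viewed, at most 14 in all, crops included, and the job is handed in when it is done.

Besides the shell and the picture viewer there is one more tool, called after "Call:" by a JSON object that holds its "fn" and its "kwargs". send_rows: Moves the arm, as the interface text tells. Its arguments: {"type":"object","properties":{"commands":{"type":"array","items":{"type":"array"}},"claw":{"type":"number"},"newtons":{"type":"number"}},"required":["commands"]}

```bash
ls; mkdir -p pics; cat > h.py <<'E'
import numpy as np, cv2
from cell import env
def cap(name,save=None):
    s=env.state(); c=env.capture(name)
    if name=='wrist':
        M=np.array(c['mount']); Rt=np.array(s['ee_rot']); p=np.array(s['position'])
        Rwc=Rt@M[:3,:3]; o=Rt@M[:3,3]+p
    else:
        R=np.array(c['R']); Rwc=R.T; o=-R.T@np.array(c['t'])
    c['Rwc']=Rwc; c['o']=o
    if save: cv2.imwrite('pics/'+save,cv2.cvtColor(c['color'],cv2.COLOR_RGB2BGR))
    return c
def ray(c,uv):
    uv=np.atleast_2d(np.asarray(uv,float))
    d=np.c_[(uv[:,0]-c['cx'])/c['fx'],(uv[:,1]-c['cy'])/c['fy']]
    x=d.copy()
    for _ in range(10): x=d/(1+c['k1']*(x**2).sum(1,keepdims=True))
    return np.c_[x,np.ones(len(x))]
def on_plane(c,uv,z):
    D=ray(c,uv)@c['Rwc'].T
    return c['o']+D*((z-c['o'][2])/D[:,2])[:,None]
def cloud(c):
    v,u=np.mgrid[0:480,0:640]; r=c['range_z'].ravel()
    P=ray(c,np.c_[u.ravel(),v.ravel()])*r[:,None]
    P=P@c['Rwc'].T+c['o']; P[r<=0]=np.nan
    return P.reshape(480,640,3)
def project(c,X):
    x=(np.atleast_2d(X)-c['o'])@c['Rwc']; x=x[:,:2]/x[:,2:]
    x=x*(1+c['k1']*(x**2).sum(1,keepdims=True))
    return x*[c['fx'],c['fy']]+[c['cx'],c['cy']]
E
python3 - <<'E'
from h import *
for n in('scene','top'):
    c=cap(n,n+'0.png'); print(n,c['o'],c['Rwc'][:,2],c['fx'],c['k1'],(c['range_z']>0).mean())
    np.savez('/tmp/'+n,**c)
s=env.state();print(s)
E
```

```text
pics
scene [1.30153783 0.77481708 1.10966364] [-0.51342203 -0.50709856 -0.69227803] 590.0911956295434 0.015848265528856303 0.9858138020833334
top [0.44419295 0.00334782 1.12275128] [ 0.07235769  0.02088356 -0.99716009] 438.716229195267 -0.09258637121222482 0.996005859375
{'clock': 0.1, 'joints': array([ 1.20942584e+00,  3.00415453e-01,  1.52152513e+00,  1.88936536e-05,
        1.32070973e+00, -6.66123653e-02]), 'joint_vel': array([ 0.00014988, -0.00086638, -0.0021639 , -0.00100634,  0.00079293,
       -0.00018805]), 'joint_efforts': array([ 3.27741063e-04, -5.44383466e+01, -3.62371838e+01, -8.37038351e-05,
        3.11365220e-03, -5.57931378e-05]), 'position': array([0.15970889, 0.52607788, 0.23077551]), 'ee_rot': array([[-9.56871058e-01,  2.90512693e-01, -3.91066996e-04],
       [ 2.90512942e-01,  9.56870558e-01, -9.82879067e-04],
       [ 8.86616498e-05, -1.05409856e-03, -9.99999441e-01]]), 'contact_force': array([-0.14336802, -0.42837553, -0.81136403]), 'wrist_torque': array([0.017598  , 0.01099827, 0.01657018]), 'grip_force': 0.0, 'finger_gap': 1.0019370208063734}
```

View pics/top0.png

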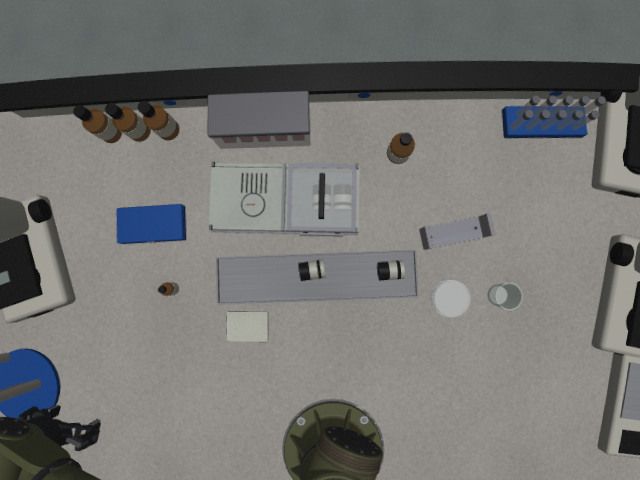

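View pics/scene0.png

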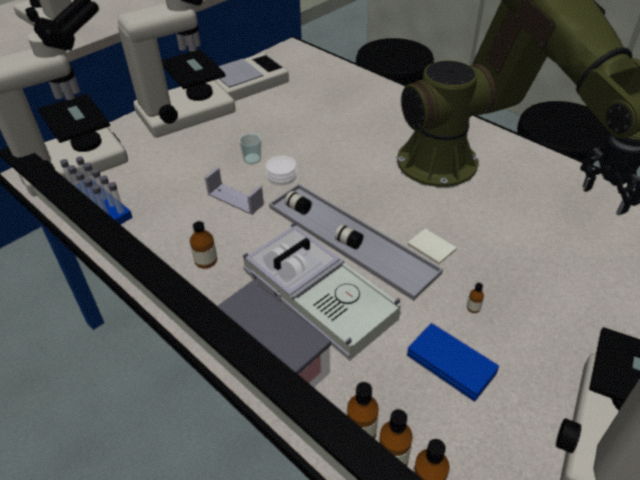

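The top view (up is +x, left is +y) shows the case at (210–358, 163–234). Its shut lid and handle are at (321,195), with two canisters under it near x=320 and x=342. The tray is at (218–416, 252–302) with canisters at (312,269) and (391,270). The cradle is at (457,231) and is turned. In the scene view, a tall grey box stands behind the case.

```bash
python3 - <<'E'
from h import *
print('gd',env.grip_depth)
c=dict(np.load('/tmp/top.npz')); P=cloud(c)
def reg(u0,u1,v0,v1,z0,z1,name):
    Q=P[v0:v1,u0:u1].reshape(-1,3); Q=Q[(Q[:,2]>z0)&(Q[:,2]<z1)]
    r=cv2.minAreaRect(Q[:,:2].astype(np.float32)*1000)
    print(name,len(Q),'rect',np.round(r[0],1),np.round(r[1],1),round(r[2],2),'z pct',np.round(np.nanpercentile(Q[:,2],[5,50,95])*1000,1))
    return Q
bench=P[330:380,450:600].reshape(-1,3); print('bench z',np.nanmedian(bench[:,2]),np.nanstd(bench[:,2]))
reg(190,370,150,245,.046,.075,'case')
reg(190,370,150,245,.075,.12,'handle')
reg(415,500,205,255,.058,.08,'cheeks')
reg(415,500,205,255,.004,.08,'cradle')
reg(210,425,245,308,.010,.022,'traywall')
for n,b in dict(c4=(295,330,255,285),c5=(372,408,255,285)).items(): reg(*b,.036,.06,n)
for n,b in dict(box=(200,318,90,148),stain=(385,420,130,168),oil=(155,185,280,298),petri=(430,475,275,320),beaker=(485,525,280,312),slide=(112,190,200,248),tissue=(222,272,308,345)).items(): reg(*b,.008,.25,n)
# canisters under lid: what the depth says
import numpy as np
for v in (185,195,205):
    print(v,[ (u,int(P[v,u,2]*1000)) for u in range(288,358,5)])
g=cv2.cvtColor(c['color'],cv2.COLOR_RGB2BGR)[155:310,205:500]
cv2.imwrite('pics/crop1.png',cv2.resize(g,None,fx=2.7,fy=2.7,interpolation=cv2.INTER_CUBIC))
E
```

```text
gd 0.0187
bench z 3.7500371929954923e-06 0.004152219584798676
case 9566 rect [634.7 108.9] [372.5 177.3] 87.16 z pct [47.9 56.8 64.2]
handle 264 rect [630.9  15.1] [ 13.9 106.1] 86.48 z pct [88.9 92.6 95.7]
cheeks 231 rect [ 541.9 -319.8] [ 55.  167.3] 10.05 z pct [60.5 67.  69.9]
cradle 1620 rect [ 548.3 -326.4] [216.5 126.4] 89.32 z pct [ 4.8  9.1 67.7]
traywall 910 rect [436.7  21.5] [128.9 532.1] 1.9 z pct [12.1 17.8 21.2]
c4 431 rect [454.7  44.4] [42.6 62.2] 8.15 z pct [37.9 47.  52.2]
c5 440 rect [ 448.7 -151.9] [43.4 62.9] 3.47 z pct [38.3 47.2 52.2]
box 5939 rect [837.5 174.6] [125.4 313.1] 0.03 z pct [ 29.4 118.9 122.5]
stain 654 rect [ 750.  -184.6] [60.3 56.3] 51.5 z pct [ 24.6  88.2 130.4]
oil 235 rect [414.2 401.3] [28.2 33.4] 82.26 z pct [15.6 55.5 85.2]
petri 1187 rect [ 376.6 -297.3] [92.2 88. ] 88.5 z pct [27.3 44.7 48. ]
beaker 614 rect [ 377.7 -429.4] [68.3 64.7] 88.35 z pct [12.1 53.7 76.1]
slide 2451 rect [580.7 456.1] [ 94.7 176.3] 1.91 z pct [28.6 34.1 37.5]
tissue 1208 rect [314.5 211.1] [107.7  74. ] 89.0 z pct [ 9.2 12.3 15.8]
185 [(288, 62), (293, 67), (298, 62), (303, 59), (308, 58), (313, 61), (318, 61), (323, 92), (328, 60), (333, 65), (338, 63), (343, 62), (348, 57), (353, 60)]
195 [(288, 60), (293, 62), (298, 62), (303, 61), (308, 62), (313, 60), (318, 88), (323, 91), (328, 62), (333, 58), (338, 58), (343, 60), (348, 63), (353, 59)]
205 [(288, 63), (293, 64), (298, 63), (303, 60), (308, 63), (313, 62), (318, 90), (323, 93), (328, 59), (333, 61), (338, 62), (343, 61), (348, 62), (353, 64)]
```

View pics/crop1.png

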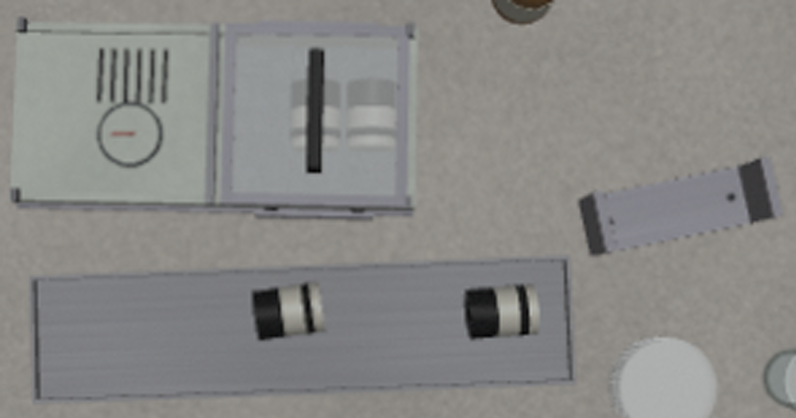

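The crop shows exactly two canisters under the lid, in lanes 0 and −52 mm, and the +52 lane is empty. With two in the tray, that makes four. Next I'll move above the handle.

Call:
{"fn": "send_rows", "kwargs": {"commands": [[[4,-4,2],[0,0,0.1]],[[8,-8.5,2],[0,0,0.255]],[[47,-51,2],[0,0,0.255]],[[47,-51,2],[0,0,0.255]],[[47,-51,2],[0,0,0.255]],[[47,-51,2],[0,0,0.255]],[[47,-51,2],[0,0,0.255]],[[47,-51,2],[0,0,0.255]],[[47,-51,2],[0,0,0.255]],[[47,-51,2],[0,0,0.255]],[[47,-51,2],[0,0,0.255]],[[47,-51,2],[0,0,0.255]],[[47,-51,2],[0,0,0.255]],[[47,-51,2],[0,0,0.255]],[[47,-51,2],[0,0,0.255]],[[47,-51,2],[0,0,0.255]],[[47,-51,2],[0,0,0.255]],[[47,-51,2],[0,0,0.255]]], "claw": 0}}

```text
clock: 1.9
position: [0.6293, 0.0173, 0.2517]
ee_rot: [[-0.999, 0.038, 0.0], [0.038, 0.999, 0.0], [-0.0, 0.0, -1.0]]
contact_force: [0.1, 0.3, -0.2]
finger_gap: 1.001
grip_force: 0.0
```

```bash
python3 - <<'E'
from h import *
s=env.state(); print(s['clock'],s['position'],s['ee_rot'])
c=cap('wrist','w1.png'); print(c['o'],c['Rwc'],c['fx']); np.savez('/tmp/w1',**c)
E
```

```text
1.9 [0.62932854 0.01733198 0.25168617] [[-9.99260896e-01  3.84386766e-02  3.61222052e-04]
 [ 3.84386928e-02  9.99260960e-01  3.80194352e-05]
 [-3.59493677e-04  5.18762384e-05 -9.99999934e-01]]
[0.55569079 0.01951074 0.39369272] [[ 0.03905025  0.95619529  0.29011317]
 [ 0.99923667 -0.03705466 -0.01237088]
 [-0.00107894  0.2903748  -0.95691238]] 399.80429629658335
```

View pics/w1.png

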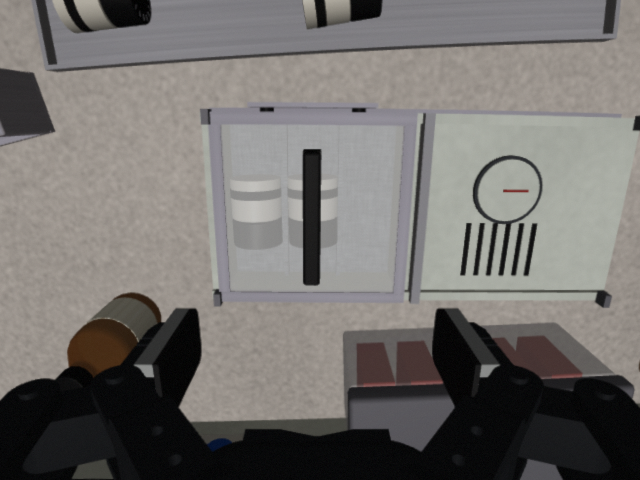

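The wrist view (right is +y, down is +x) has the handle bar at (303–321, 150–285), the lid frame at (205–415, 108–303) and the two canisters at (257,213) and (312,213).

```bash
python3 - <<'E'
from h import *
c=dict(np.load('/tmp/w1.npz')); g=c['color'].max(2)
m=np.zeros_like(g); m[140:295,290:335]=(g[140:295,290:335]<60)*255
n,l,st,ce=cv2.connectedComponentsWithStats(m); i=1+st[1:,4].argmax()
pts=np.c_[np.nonzero(l==i)][:,::-1]
W=on_plane(c,pts,.093)[:,:2]*1000
r=cv2.minAreaRect(W.astype(np.float32)); print('handle',r)
# case edges: rim corners (outer) at z 56, rows far/near: desiccant top edges z .05
for uv,z in (((427,114),.061),((414,303),.061),((202,110),.061),((214,305),.061),((638,116),.056),((606,305),.056)):
    print(uv,np.round(on_plane(c,[uv],z)[0]*1000,1))
P=cloud(c); Q=P[200:225,300:324,2]; print('handle z',np.nanmedian(P[200:240,306:318,2]))
# cans seen through lid (axis x extents at silhouettes): ends
for uv in ((230,179),(281,179),(232,246),(283,246),(288,179),(338,179),(288,246),(337,246)): print(uv,np.round(on_plane(c,[uv],.029)[0]*1000,1))
# tray cans top
E
```

```text
handle ((630.9164428710938, 12.354494094848633), (12.962234497070312, 107.67826080322266), 87.2140884399414)
(427, 114) [555.4 107.7  61. ]
(414, 303) [721.  102.3  61. ]
(202, 110) [545.3 -71.8  61. ]
(214, 305) [715.9 -81.3  61. ]
(638, 116) [561.3 286.7  56. ]
(606, 305) [734.1 288.3  56. ]
handle z 0.09237102950773834
(230, 179) [605.6 -61.9  29. ]
(281, 179) [607.5 -15.2  29. ]
(232, 246) [669.8 -66.4  29. ]
(283, 246) [671.7 -17.4  29. ]
(288, 179) [607.7  -8.8  29. ]
(338, 179) [609.5  36.8  29. ]
(288, 246) [671.9 -12.6  29. ]
(337, 246) [673.7  34.3  29. ]
```

Call:
{"fn": "send_rows", "kwargs": {"commands": [[[0.15,-0.4,-5],[0,0,-0.006]],[[0.15,-0.4,-10],[0,0,-0.006]],[[0.15,-0.4,-14],[0,0,-0.006]],[[0.15,-0.4,-16.5],[0,0,-0.006]],[[0.15,-0.4,-18],[0,0,-0.006]],[[0.15,-0.4,-18.1],[0,0,-0.006]],[[0.15,-0.4,-18.1],[0,0,-0.006]]]}}

```text
clock: 2.65
position: [0.6318, 0.0125, 0.0716]
ee_rot: [[-0.999, 0.045, 0.002], [0.045, 0.999, -0.0], [-0.002, 0.0, -1.0]]
contact_force: [-0.2, -0.5, 0.2]
finger_gap: 0.999
grip_force: 0.0
```

Call:
{"fn": "send_rows", "kwargs": {"commands": [[[0,0,0],[0,0,0]],[[0,0,0],[0,0,0]],[[0,0,0],[0,0,0]],[[0,0,0],[0,0,0]],[[0,0,0],[0,0,0]],[[0,0,0],[0,0,0]],[[0,0,0],[0,0,0]],[[0,0,0],[0,0,0]],[[0,0,0],[0,0,0]],[[0,0,0],[0,0,0]]], "claw": 255, "newtons": 70}}

```text
clock: 3.65
position: [0.6314, 0.0131, 0.0707]
ee_rot: [[-0.999, 0.045, 0.0], [0.045, 0.999, 0.001], [-0.0, 0.001, -1.0]]
contact_force: [-0.6, 5.8, 3.5]
finger_gap: 0.146
grip_force: 68.5
```

Call:
{"fn": "send_rows", "kwargs": {"commands": [[[0,0,0.4],[0,0,0]],[[0,0,0.8],[0,0,0]],[[0,0,1.15],[0,0,0]],[[0,0,1.15],[0,0,0]],[[0,0,1.15],[0,0,0]]]}}

```text
clock: 4.15
position: [0.6313, 0.0131, 0.0815]
ee_rot: [[-0.999, 0.045, 0.0], [0.045, 0.999, 0.001], [-0.0, 0.001, -1.0]]
contact_force: [3.6, 5.1, -4.9]
finger_gap: 0.147
grip_force: 68.4
```

Call:
{"fn": "send_rows", "kwargs": {"commands": [[[0.08,1.5,1.15],[0,0,0]],[[0.16,3.5,1.15],[0,0,0]],[[0.27,6,1.15],[0,0,0]],[[0.4,8.5,1.15],[0,0,0]],[[0.5,11,1.15],[0,0,0]],[[0.6,13.5,1.15],[0,0,0]],[[0.72,16,1.15],[0,0,0]],[[0.8,17.8,1.15],[0,0,0]],[[0.84,18.5,1.15],[0,0,0]],[[0.84,18.7,1.15],[0,0,0]],[[0.84,18.7,1.15],[0,0,0]]]}}

```text
clock: 5.25
position: [0.6386, 0.1991, 0.0897]
ee_rot: [[-0.999, 0.046, -0.004], [0.046, 0.999, -0.001], [0.004, -0.002, -1.0]]
contact_force: [8.8, 0.8, -23.3]
finger_gap: 0.15
grip_force: 43.7
```

The shifts are relative to each call's start, so the lid rode up to its upper stop. I'll lower it behind the ridge now.

Call:
{"fn": "send_rows", "kwargs": {"commands": [[[0,0.1,-0.7],[0,0,0]],[[0,0.1,-1.2],[0,0,0]],[[0,0.1,-1.7],[0,0,0]],[[0,0.1,-2.2],[0,0,0]],[[0,0.1,-2.3],[0,0,0]],[[0,0.1,-2.3],[0,0,0]]]}}

```text
clock: 5.85
position: [0.6393, 0.201, 0.0732]
ee_rot: [[-0.999, 0.045, -0.0], [0.045, 0.999, 0.001], [0.0, 0.001, -1.0]]
contact_force: [-21.6, -0.3, 23.1]
finger_gap: 0.142
grip_force: 76.9
```

Call:
{"fn": "send_rows", "kwargs": {"commands": [[[0,0,0.2],[0,0,0]],[[0,0,0.2],[0,0,0]],[[0,0,0.2],[0,0,0]],[[0,0,0.2],[0,0,0]],[[0,0,0.2],[0,0,0]],[[0,0,0.2],[0,0,0]],[[0,0,4],[0,0,0]],[[0,0,9],[0,0,0]],[[0,-5,14],[0,0,-0.15]],[[-0.2,-9,17.7],[0,0,-0.3]],[[-0.3,-13,17.7],[0,0,-0.45]],[[-0.4,-17,17.7],[0,0,-0.6]],[[-0.4,-20,17.7],[0,0,-0.75]],[[-0.4,-21.5,17.7],[0,0,-0.9]],[[-0.4,-21.5,17.7],[0,0,-1.05]],[[-0.4,-21.5,17.7],[0,0,-1.2]],[[-0.4,-21.5,17.7],[0,0,-1.35]],[[-0.4,-21.5,17.7],[0,0,-1.5]],[[-0.4,-21.5,17.7],[0,0,-1.57]],[[-0.4,-21.5,17.7],[0,0,-1.57]]], "claw": 0}}

```text
clock: 7.85
position: [0.6357, -0.0148, 0.2472]
ee_rot: [[0.046, 0.999, -0.0], [0.999, -0.046, 0.0], [0.0, -0.0, -1.0]]
contact_force: [0.4, -0.2, -0.3]
finger_gap: 1.0
grip_force: 0.0
```

```bash
python3 - <<'E'
from h import *
s=env.state(); print(s['clock'],s['position'],s['ee_rot'],s['joints'])
c=cap('wrist','w2.png'); np.savez('/tmp/w2',**c); print(c['o'])
P=cloud(c)
t=cap('top'); Q=cloud(t)[155:245,200:370].reshape(-1,3); Q=Q[Q[:,2]>.078]; Q=Q[Q[:,2]<.105]; Q=Q[Q[:,1]>.15]
print('handle',len(Q),cv2.minAreaRect((Q[:,:2]*1000).astype(np.float32)),np.percentile(Q[:,2],[10,50,90]))
E
```

```text
7.85 [ 0.63570276 -0.01477714  0.24722636] [[ 4.60379324e-02  9.98939692e-01 -2.96038651e-05]
 [ 9.98939692e-01 -4.60379318e-02  2.02445687e-05]
 [ 1.88602025e-05 -3.05044939e-05 -9.99999999e-01]] [-8.08383956e-02  4.85012392e-01  1.22922584e+00  1.79724336e-05
  1.42738557e+00 -3.47867541e-02]
[0.63948082 0.05848856 0.3892609 ]
handle 288 ((639.3016357421875, 200.6599884033203), (15.348444938659668, 105.39422607421875), 87.31478118896484) [0.08799964 0.09267049 0.09536387]
```

View pics/w2.png

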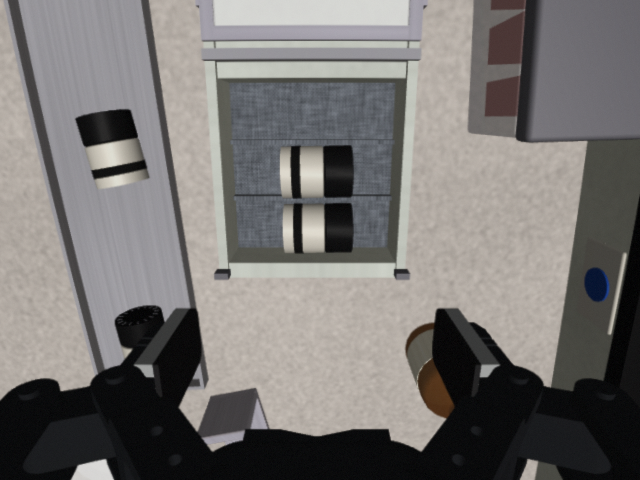

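The lid is parked and down, with its handle at y=200.7 (187.5 mm of travel). The open well holds canisters at (317,171) and (318,228), and two tray canisters are at (112,150) and (140,330).

```bash
cat > cans.py <<'E'
from h import *
def cans(c,boxes,z0=.040,z1=.058,zpl=None):
    P=cloud(c); out=[]
    for (x0,x1,y0,y1) in boxes:
        Q=P.reshape(-1,3); k=(Q[:,0]>x0)&(Q[:,0]<x1)&(Q[:,1]>y0)&(Q[:,1]<y1)&(Q[:,2]>z0)&(Q[:,2]<z1)
        Q=Q[k]; 
        if len(Q)<30: print('none',len(Q)); continue
        (cx,cy),(w,h),a=cv2.minAreaRect((Q[:,:2]*1000).astype(np.float32))
        lo=np.percentile(Q[:,:2],[2,98],axis=0)*1000
        print(len(Q),'c',round(cx,1),round(cy,1),'wh',round(w,1),round(h,1),'a',round(a,1),'med',np.round(np.median(Q,0)*1000,1),'mid',np.round(lo.mean(0),1),'span',np.round(lo[1]-lo[0],1))
E
python3 - <<'E'
from cans import *
c=dict(np.load('/tmp/w2.npz'))
cans(c,[(.58,.70,-.012,.045),(.58,.70,-.068,-.014),(.40,.53,0,.09),(.38,.53,-.2,-.08)])
for uv in ((282,147),(281,197),(354,147),(354,197),(284,205),(283,252),(354,205),(353,252)): print(uv,np.round(on_plane(c,[uv],.029)[0]*1000,1))
# well rim inner corners at z .056
for uv in ((218,80),(406,80),(228,262),(399,262)): print('rim',np.round(on_plane(c,[uv],.056)[0]*1000,1))
E
```

```text
3337 c 637.6 12.4 wh 41.4 62.7 a 88.8 med [637.3  14.2  49.2] mid [637.4  12.6] span [59.6 38. ]
3583 c 630.7 -43.6 wh 48.9 101.3 a 90.0 med [633.8 -40.8  49.3] mid [626.9 -44.3] span [78.5 46.7]
3084 c 456.6 42.0 wh 39.2 63.1 a 7.7 med [460.5  43.   47.5] mid [457.5  42.3] span [36.5 59.3]
745 c 450.4 -142.4 wh 36.7 40.6 a 2.7 med [ 449.3 -131.    47.8] mid [ 450.  -138.9] span [32.5 33.1]
(282, 147) [607.9  35.3  29. ]
(281, 197) [603.8  -9.3  29. ]
(354, 147) [671.4  32.4  29. ]
(354, 197) [670.4 -12.4  29. ]
(284, 205) [606.1 -16.8  29. ]
(283, 252) [601.9 -62.2  29. ]
(354, 205) [670.3 -19.8  29. ]
(353, 252) [668.5 -65.3  29. ]
rim [563.7  91.1  56. ]
rim [710.8  84.1  56. ]
rim [555.2 -60.3  56. ]
rim [707.  -67.4  56. ]
```

Call:
{"fn": "send_rows", "kwargs": {"commands": [[[0,-2.5,-5],[0,0,0]],[[0,-2.5,-10],[0,0,0]],[[0,-2.5,-14],[0,0,0]],[[0,-2.5,-18],[0,0,0]],[[0,-2.5,-21],[0,0,0]],[[0,-2.5,-23],[0,0,0]],[[0,-2.5,-23.9],[0,0,0]],[[0,-2.5,-23.9],[0,0,0]]]}}

```text
clock: 8.75
position: [0.6353, -0.0397, 0.0075]
ee_rot: [[0.044, 0.999, -0.002], [0.999, -0.044, 0.0], [0.0, -0.002, -1.0]]
contact_force: [-0.8, 0.5, 0.4]
finger_gap: 1.002
grip_force: 0.0
```

Call:
{"fn": "send_rows", "kwargs": {"commands": [[[0,0,0],[0,0,0]],[[0,0,0],[0,0,0]],[[0,0,0],[0,0,0]],[[0,0,0],[0,0,0]],[[0,0,0],[0,0,0]],[[0,0,0],[0,0,0]],[[0,0,0],[0,0,0]]], "claw": 255, "newtons": 60}}

```text
clock: 9.45
position: [0.6366, -0.0399, 0.01]
ee_rot: [[0.045, 0.999, 0.003], [0.999, -0.045, -0.0], [-0.0, 0.003, -1.0]]
contact_force: [-0.2, 0.7, 7.8]
finger_gap: 0.715
grip_force: 65.3
```

Call:
{"fn": "send_rows", "kwargs": {"commands": [[[0,0,1],[0,0,0]],[[0,0,3],[0,0,0]],[[0,0,7],[0,0,0]],[[0,0,11],[0,0,0]],[[0,-1,15],[0,0,0]],[[-1,-4,19],[0,0,0.05]],[[-2,-8,22],[0,0,0.1]],[[-3,-12,24],[0,0,0.15]],[[-4.1,-16,24],[0,0,0.22]],[[-5.2,-20,24],[0,0,0.22]],[[-6.3,-24,24],[0,0,0.22]],[[-7.4,-28,24],[0,0,0.22]],[[-8.5,-31,24],[0,0,0.22]],[[-8.8,-32,24],[0,0,0.22]],[[-8.8,-32,24],[0,0,0.22]],[[-8.8,-32,24],[0,0,0.22]]]}}

```text
clock: 11.05
position: [0.548, -0.3588, 0.2486]
ee_rot: [[-0.175, 0.985, 0.0], [0.985, 0.175, 0.0], [0.0, 0.0, -1.0]]
contact_force: [0.7, -0.2, -1.1]
finger_gap: 0.718
grip_force: 65.5
```

```bash
python3 - <<'E'
from h import *
s=env.state(); print(s['clock'],s['position'],s['finger_gap'])
c=cap('wrist','w3.png'); np.savez('/tmp/w3',**c)
P=cloud(c).reshape(-1,3)
k=(abs(P[:,0]-.542)<.07)&(abs(P[:,1]+.32)<.12)
for z0,z1 in ((.060,.075),(.004,.014),(.004,.075)):
    Q=P[k&(P[:,2]>z0)&(P[:,2]<z1)]; print(z0,len(Q),cv2.minAreaRect((Q[:,:2]*1000).astype(np.float32)),np.median(Q,0))
E
```

```text
11.05 [ 0.54801298 -0.35880292  0.24858614] 0.7180930219792123
0.06 1930 ((542.57763671875, -321.6280517578125), (55.91903305053711, 166.4119110107422), 9.938125610351562) [ 0.54076376 -0.24985488  0.06704443]
0.004 9682 ((534.1874389648438, -293.51715087890625), (74.42597198486328, 213.16970825195312), 17.572202682495117) [ 0.54178812 -0.31431523  0.00743006]
0.004 13193 ((535.1923217773438, -296.950927734375), (75.06305694580078, 220.04603576660156), 17.317935943603516) [ 0.54156575 -0.31348291  0.00783085]
```

View pics/w3.png

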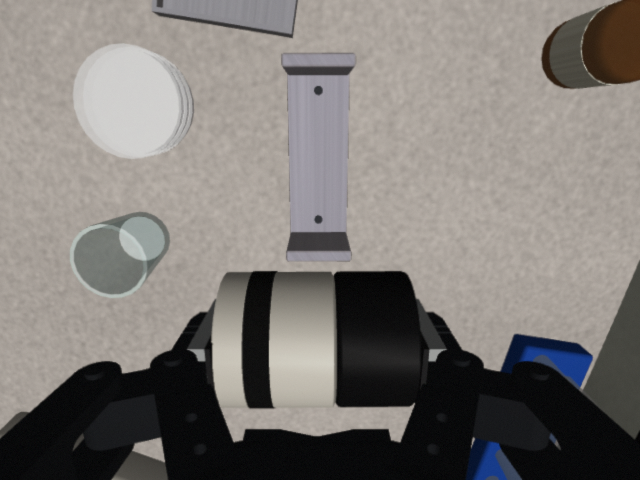

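The canister is held between the pads at (316,340). The cradle is clear, with its plate at (318,155) and cheeks at (318,63) and (319,247).

```bash
python3 - <<'E'
from h import *
c=dict(np.load('/tmp/w3.npz')); P=cloud(c)
s=env.state(); R=np.array(s['ee_rot']); p=np.array(s['position'])
L=((P-p)@R)*1000   # tool coords: x lateral, y along can, z down
r=L[275:405,225:410].reshape(-1,3); r=r[np.isfinite(r).all(1)]; r=r[abs(r[:,1])<25]
# circle fit in tool x-z
A=np.c_[2*r[:,0],2*r[:,2],np.ones(len(r))]; b=(r[:,0]**2+r[:,2]**2); q=np.linalg.lstsq(A,b,rcond=None)[0]
print('axis at tool x,z',q[:2],'R',np.sqrt(q[2]+q[0]**2+q[1]**2), r.min(0),r.max(0))
x=r[:,0];z=r[:,2]
from scipy.optimize import least_squares
f=least_squares(lambda a:np.hypot(x-a[0],z-a[1])-23,[0,-19],loss='soft_l1');print(f.x,f.cost)
E
```

```text
axis at tool x,z [-49.29395275  66.44271765] R 118.28502472998557 [-247.58641595  -24.99855918  -43.63658963] [ 23.44550669  24.9988776  249.38551288]
[ -0.39322503 -18.35127931] 3923.9831974982267
```

Call:
{"fn": "send_rows", "kwargs": {"commands": [[[0.26,-0.95,-5],[0,0,0]],[[0.26,-0.95,-10],[0,0,0]],[[0.26,-0.95,-14],[0,0,0]],[[0.26,-0.95,-18],[0,0,0]],[[0.26,-0.95,-20.5],[0,0,0]],[[0.26,-0.95,-22],[0,0,0]],[[0.26,-0.95,-23],[0,0,0]],[[0.26,-0.95,-23.4],[0,0,0]],[[0.26,-0.95,-23.4],[0,0,0]]]}}

```text
clock: 12.0
position: [0.5507, -0.3692, 0.0149]
ee_rot: [[-0.174, 0.985, 0.001], [0.985, 0.174, -0.001], [-0.001, 0.001, -1.0]]
contact_force: [-0.1, -0.0, -1.6]
finger_gap: 0.716
grip_force: 65.7
```

Call:
{"fn": "send_rows", "kwargs": {"commands": [[[0,0,-0.15],[0,0,0]],[[0,0,-0.2],[0,0,0]]]}}

```text
clock: 12.2
position: [0.5506, -0.3695, 0.0132]
ee_rot: [[-0.174, 0.985, 0.001], [0.985, 0.174, -0.001], [-0.001, 0.001, -1.0]]
contact_force: [0.1, -0.2, -1.0]
finger_gap: 0.716
grip_force: 65.7
```

Call:
{"fn": "send_rows", "kwargs": {"commands": [[[0,0,0],[0,0,0]],[[0,0,0],[0,0,0]],[[0,0,0],[0,0,0]],[[0,0,0],[0,0,0]],[[0,0,0],[0,0,0]],[[0,0,2],[0,0,0]],[[0,0,5],[0,0,0]],[[0,0,9.5],[0,0,0]],[[0.5,2,14],[0,0,0]],[[1,5,18],[0,0,-0.1]],[[2,9,21.7],[0,0,-0.22]],[[3,13,21.7],[0,0,-0.22]],[[4,17,21.7],[0,0,-0.22]],[[5,21.5,21.7],[0,0,-0.22]],[[6,26,21.7],[0,0,-0.22]],[[7,30.5,21.7],[0,0,-0.22]],[[8,35,21.7],[0,0,-0.22]],[[8.7,38.2,21.7],[0,0,-0.22]],[[8.7,38.2,17],[0,0,-0.22]],[[8.7,38.2,17],[0,0,-0.22]]], "claw": 0}}

```text
clock: 14.2
position: [0.6351, 0.0138, 0.1768]
ee_rot: [[0.043, 0.999, -0.009], [0.999, -0.043, 0.0], [-0.0, -0.009, -1.0]]
contact_force: [-0.3, -0.2, -1.1]
finger_gap: 1.003
grip_force: 0.0
```

Call:
{"fn": "send_rows", "kwargs": {"commands": [[[0,0,-4],[0,0,0]],[[0,0,-8],[0,0,0]],[[0,0,-12],[0,0,0]],[[0,0,-15],[0,0,0]],[[0,0,-16.8],[0,0,0]],[[0,0,-17.3],[0,0,0]],[[0,0,-17.3],[0,0,0]],[[0,0,-17.3],[0,0,0]]]}}

```text
clock: 15.0
position: [0.6382, 0.0124, 0.0112]
ee_rot: [[0.045, 0.999, 0.002], [0.999, -0.045, -0.0], [-0.0, 0.002, -1.0]]
contact_force: [0.4, 0.3, 0.4]
finger_gap: 1.003
grip_force: 0.0
```

Call:
{"fn": "send_rows", "kwargs": {"commands": [[[0,0,0],[0,0,0]],[[0,0,0],[0,0,0]],[[0,0,0],[0,0,0]],[[0,0,0],[0,0,0]],[[0,0,0],[0,0,0]],[[0,0,0],[0,0,0]],[[0,0,0],[0,0,0]]], "claw": 255, "newtons": 60}}

```text
clock: 15.7
position: [0.638, 0.0127, 0.0107]
ee_rot: [[0.045, 0.999, 0.002], [0.999, -0.045, -0.0], [-0.0, 0.002, -1.0]]
contact_force: [-0.9, -0.3, 5.5]
finger_gap: 0.722
grip_force: 64.5
```

Call:
{"fn": "send_rows", "kwargs": {"commands": [[[0,0,1],[0,0,0]],[[0,0,3],[0,0,0]],[[0,0,7],[0,0,0]],[[0,0,11],[0,0,0]],[[0,-1,15],[0,0,0]],[[-1,-4,19],[0,0,0.05]],[[-2,-8,22],[0,0,0.1]],[[-3,-12,23.8],[0,0,0.15]],[[-4,-16.5,23.8],[0,0,0.22]],[[-5,-21,23.8],[0,0,0.22]],[[-6,-25.5,23.8],[0,0,0.22]],[[-7,-30,23.8],[0,0,0.22]],[[-8.2,-34.5,23.8],[0,0,0.22]],[[-9,-37.2,23.8],[0,0,0.22]],[[-9,-37.2,23.8],[0,0,0.22]],[[-9,-37.2,23.8],[0,0,0.22]]]}}

```text
clock: 17.3
position: [0.547, -0.3594, 0.2477]
ee_rot: [[-0.173, 0.985, 0.0], [0.985, 0.173, 0.0], [0.0, 0.0, -1.0]]
contact_force: [-0.5, 0.5, -1.4]
finger_gap: 0.714
grip_force: 65.6
```

```bash
cat > cr.py <<'E'
from h import *
from scipy.optimize import least_squares
C=np.array([.5423,-.321,0]); a=np.radians(10); CR=np.array([[np.cos(a),-np.sin(a),0],[np.sin(a),np.cos(a),0],[0,0,1]])
def cradle(P,zmin=.02):
    L=((P.reshape(-1,3)-C)@CR)*1000
    k=(abs(L[:,0])<25)&(abs(L[:,1])<71)&(L[:,2]>zmin*1000)&(L[:,2]<140); return L[k]
def fit(L,y0,z0):
    r=L[(np.hypot(L[:,1]-y0,L[:,2]-z0)<29)&(L[:,2]>z0)]
    f=least_squares(lambda q:np.hypot(r[:,1]-q[0],r[:,2]-q[1])-23,[y0,z0],loss='soft_l1',f_scale=2)
    # x extents handled separately
    return len(r),np.round(f.x,1),round(float(np.sqrt(2*f.cost/len(r))),1)
def xext(P,y0,z0):
    L=((P.reshape(-1,3)-C)@CR)*1000
    k=(abs(L[:,1]-y0)<12)&(L[:,2]>z0+15)&(L[:,2]<z0+30)&(abs(L[:,0])<60)
    return np.round(np.percentile(L[k][:,0],[1,99]),1)
E
python3 - <<'E'
from cr import *
s=env.state(); print(s['clock'],s['position'],s['finger_gap'])
c=cap('wrist','w4.png'); P=cloud(c); P[262:]=np.nan
L=cradle(P); print(len(L)); print(fit(L,-48,31),xext(P,-48,31))
h=np.histogram(L[:,1],np.arange(-72,73,8)); print(h)
E
```

```text
17.3 [ 0.54697275 -0.35938968  0.24769122] 0.7144156328970144
2855
(2811, array([-49.5,  30.5]), 0.6) [-30.6  30.4]
(array([243, 404, 508, 543, 610, 547,   0,   0,   0,   0,   0,   0,   0,
         0,   0,   0,   0,   0]), array([-72, -64, -56, -48, -40, -32, -24, -16,  -8,   0,   8,  16,  24,
        32,  40,  48,  56,  64,  72]))
```

Call:
{"fn": "send_rows", "kwargs": {"commands": [[[-0.7,4.5,0],[0,0,0]],[[-1.3,8.55,-2],[0,0,0]],[[-1.3,8.55,-6],[0,0,0]],[[-1.3,8.55,-10],[0,0,0]],[[-1.3,8.55,-14],[0,0,0]],[[-1.3,8.55,-18],[0,0,0]],[[-1.3,8.55,-20.5],[0,0,0]],[[-1.3,8.55,-22],[0,0,0]],[[-1.3,8.55,-23],[0,0,0]],[[-1.3,8.55,-23.4],[0,0,0]],[[-1.3,8.55,-23.5],[0,0,0]],[[-1.3,8.55,-23.5],[0,0,0]]]}}

```text
clock: 18.55
position: [0.5348, -0.274, 0.0133]
ee_rot: [[-0.174, 0.985, 0.001], [0.985, 0.174, -0.001], [-0.001, 0.001, -1.0]]
contact_force: [0.5, 0.5, -2.6]
finger_gap: 0.717
grip_force: 66.0
```

Call:
{"fn": "send_rows", "kwargs": {"commands": [[[0,0,0],[0,0,0]],[[0,0,0],[0,0,0]],[[0,0,0],[0,0,0]],[[0,0,0],[0,0,0]],[[0,0,0],[0,0,0]],[[0,0,2],[0,0,0]],[[0,0,5],[0,0,0]],[[0,0,9.5],[0,0,0]],[[0,0,14],[0,0,0.14]],[[-1,1.5,18],[0,0,0.28]],[[-2,3,22],[0,0,0.42]],[[-3,5,23.5],[0,0,0.56]],[[-4,7,23.5],[0,0,0.7]],[[-5.5,9,23.5],[0,0,0.84]],[[-7,11,23.5],[0,0,0.98]],[[-8.5,12.4,23.5],[0,0,1.12]],[[-8.5,12.4,23.5],[0,0,1.26]],[[-8.5,12.4,23.5],[0,0,1.4]],[[-8.5,12.4,23.5],[0,0,1.45]],[[-8.5,12.4,23.5],[0,0,1.45]]], "claw": 0}}

```text
clock: 20.55
position: [0.4492, -0.1497, 0.2474]
ee_rot: [[-0.998, -0.055, 0.0], [-0.055, 0.998, -0.0], [-0.0, -0.0, -1.0]]
contact_force: [-0.3, 1.1, -0.4]
finger_gap: 0.996
grip_force: 0.0
```

```bash
python3 - <<'E'
from cans import *
s=env.state(); print(s['clock'],s['position'],s['ee_rot'][:,1],s['joints'][5])
c=cap('wrist','w5.png'); np.savez('/tmp/w5',**c)
cans(c,[(.38,.53,-.225,-.08),(.38,.53,-.06,.12)],z0=.036)
E
```

```text
20.55 [ 0.44924221 -0.14971182  0.24738034] [-5.48569410e-02  9.98494220e-01 -9.14628774e-05] -2.0247215981617903
3192 c 450.0 -154.1 wh 42.1 62.5 a 2.9 med [ 447.5 -154.7   46.9] mid [ 450.1 -154.5] span [39.4 59.3]
3162 c 455.5 41.2 wh 43.2 64.2 a 7.5 med [452.7  38.3  46.4] mid [455.3  40.1] span [41.  61.3]
```

View pics/w5.png

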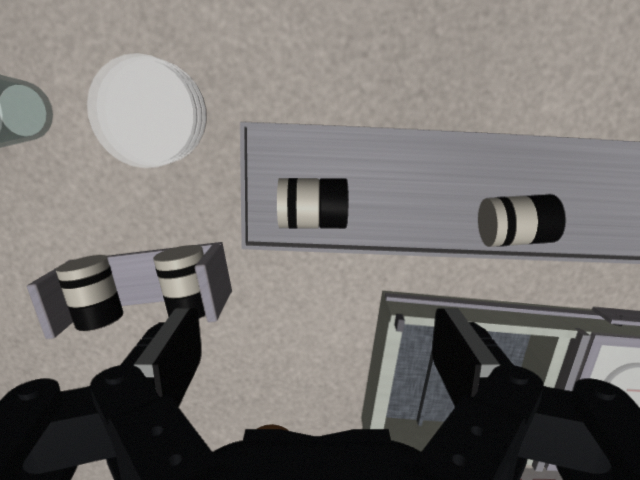

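The view shows the base canisters at (90,290) and (183,285), in the outer slots of the cradle. The tray canisters are at (313,203) and (522,220), and the first is almost under the tool.

Call:
{"fn": "send_rows", "kwargs": {"commands": [[[0,-0.4,-5],[0,0,0]],[[0,-0.4,-10],[0,0,0]],[[0,-0.4,-15],[0,0,0]],[[0,-0.4,-19],[0,0,0]],[[0,-0.4,-22],[0,0,0]],[[0,-0.4,-23.3],[0,0,0]],[[0,-0.4,-23.6],[0,0,0]],[[0,-0.4,-23.6],[0,0,0]]]}}

```text
clock: 21.4
position: [0.4498, -0.154, 0.0121]
ee_rot: [[-0.999, -0.054, 0.001], [-0.054, 0.999, -0.0], [-0.001, -0.0, -1.0]]
contact_force: [0.6, -0.3, -0.4]
finger_gap: 0.996
grip_force: 0.0
```

Call:
{"fn": "send_rows", "kwargs": {"commands": [[[0,0,0],[0,0,0]],[[0,0,0],[0,0,0]],[[0,0,0],[0,0,0]],[[0,0,0],[0,0,0]],[[0,0,0],[0,0,0]],[[0,0,0],[0,0,0]],[[0,0,0],[0,0,0]]], "claw": 255, "newtons": 60}}

```text
clock: 22.1
position: [0.4501, -0.1541, 0.0128]
ee_rot: [[-0.999, -0.054, 0.002], [-0.054, 0.999, -0.001], [-0.002, -0.001, -1.0]]
contact_force: [-2.2, 0.4, 8.2]
finger_gap: 0.715
grip_force: 63.2
```

Call:
{"fn": "send_rows", "kwargs": {"commands": [[[0,0,1],[0,0,0]],[[0,0,3],[0,0,0]],[[0,0,7],[0,0,0]],[[0,0,11],[0,0,0]],[[0,0,15],[0,0,-0.14]],[[1,-2,19],[0,0,-0.28]],[[2,-4,22],[0,0,-0.42]],[[3,-6.5,23.7],[0,0,-0.56]],[[4.5,-9,23.7],[0,0,-0.7]],[[6,-12,23.7],[0,0,-0.84]],[[7.5,-15,23.7],[0,0,-0.98]],[[9,-18,23.7],[0,0,-1.12]],[[9.8,-20.5,23.7],[0,0,-1.26]],[[9.8,-20.5,23.7],[0,0,-1.4]],[[9.8,-20.5,23.7],[0,0,-1.45]],[[9.8,-20.5,23.7],[0,0,-1.45]],[[9.8,-20.5,23.7],[0,0,-1.45]]]}}

```text
clock: 23.8
position: [0.5472, -0.3586, 0.249]
ee_rot: [[-0.176, 0.984, 0.0], [0.984, 0.176, -0.0], [-0.0, 0.0, -1.0]]
contact_force: [-0.4, 0.0, -1.3]
finger_gap: 0.719
grip_force: 65.7
```

```bash
cat >> cr.py <<'E'
def held(c,s):
    P=cloud(c); R=np.array(s['ee_rot']); p=np.array(s['position']); L=((P-p)@R)*1000
    r=L[270:410,225:410].reshape(-1,3); r=r[(abs(r[:,1])<25)&(abs(r[:,0])<30)&(r[:,2]>-60)&(r[:,2]<10)]
    f=least_squares(lambda a:np.hypot(r[:,0]-a[0],r[:,2]-a[1])-23,[0,-19],loss='soft_l1',f_scale=2)
    print('held tool x,z',np.round(f.x,1),len(r))
E
python3 - <<'E'
from cr import *
s=env.state(); print(s['clock'],s['position'],s['ee_rot'][:,1],s['finger_gap'])
c=cap('wrist','w6.png'); held(c,s); P=cloud(c); P[262:]=np.nan
L=cradle(P)
for y in(-49,48): print(fit(L,y,31),xext(P,y,31))
w=dict(np.load('/tmp/w3.npz')); held(w,dict(ee_rot=[[-.175,.985,0],[.985,.175,0],[0,0,-1]],position=[.548,-.3588,.2486]))
E
```

```text
23.8 [ 0.54717786 -0.35856691  0.2490289 ] [9.84395657e-01 1.75968972e-01 3.35229531e-04] 0.71929840156856
held tool x,z [ -1.6 -13.5] 20636
(2813, array([-49.5,  30.5]), 0.6) [-30.6  30.2]
(3411, array([47.2, 30.2]), 0.7) [-29.5  31.6]
held tool x,z [ -0.1 -18.4] 22264
```

Call:
{"fn": "send_rows", "kwargs": {"commands": [[[-0.49,3.8,-1],[0,0,0]],[[-0.49,3.8,-5],[0,0,0]],[[-0.49,3.8,-9],[0,0,0]],[[-0.49,3.8,-13],[0,0,0]],[[-0.49,3.8,-16],[0,0,0]],[[-0.49,3.8,-18],[0,0,0]],[[-0.49,3.8,-19.5],[0,0,0]],[[-0.49,3.8,-21],[0,0,0]],[[-0.49,3.8,-22],[0,0,0]],[[-0.49,3.8,-22.8],[0,0,0]],[[-0.49,3.8,-23.1],[0,0,0]],[[-0.49,3.8,-23.1],[0,0,0]]]}}

```text
clock: 25.05
position: [0.5426, -0.3209, 0.0176]
ee_rot: [[-0.174, 0.985, 0.0], [0.985, 0.174, -0.0], [-0.0, 0.0, -1.0]]
contact_force: [-0.0, -0.3, -1.6]
finger_gap: 0.718
grip_force: 66.0
```

Call:
{"fn": "send_rows", "kwargs": {"commands": [[[0,0,0],[0,0,0]],[[0,0,0],[0,0,0]],[[0,0,0],[0,0,0]],[[0,0,0],[0,0,0]],[[0,0,0],[0,0,0]],[[0,0,2],[0,0,0]],[[0,0,5],[0,0,0]],[[0,0,9.5],[0,0,0]],[[0,0,14],[0,0,0.14]],[[-1,4,18],[0,0,0.28]],[[-2,8,22],[0,0,0.42]],[[-3,12,23],[0,0,0.56]],[[-4,16,23],[0,0,0.7]],[[-5,20.5,23],[0,0,0.84]],[[-6,25,23],[0,0,0.98]],[[-7,29.5,23],[0,0,1.12]],[[-8,34,23],[0,0,1.26]],[[-8.7,36.3,23],[0,0,1.4]],[[-8.7,36.3,23],[0,0,1.53]],[[-8.7,36.3,23],[0,0,1.53]]], "claw": 0}}

```text
clock: 27.05
position: [0.4552, 0.0429, 0.2475]
ee_rot: [[-0.991, -0.137, 0.0], [-0.137, 0.991, -0.0], [-0.0, -0.0, -1.0]]
contact_force: [-0.1, -0.0, -0.5]
finger_gap: 1.002
grip_force: 0.0
```

```bash
python3 - <<'E'
from cans import *
s=env.state(); print(s['clock'],s['position'],s['ee_rot'][:,1],s['joints'][5])
c=cap('wrist','w7.png'); np.savez('/tmp/w7',**c)
cans(c,[(.38,.53,-.06,.14)],z0=.036)
P=cloud(c).reshape(-1,3); Q=P[(abs(P[:,0]-.455)<.06)&(abs(P[:,1]-.04)<.04)&(P[:,2]>.03)&(P[:,2]<.06)]
from scipy.optimize import least_squares
# cylinder fit: axis z=.027, r=.023
def f(q): 
    n=np.array([np.cos(q[1]),np.sin(q[1])]); return np.hypot((Q[:,:2]-[q[0]/1e3,.04])@n,Q[:,2]-q[2]/1e3)*1e3-23
r=least_squares(f,[455,.13,27],loss='soft_l1',f_scale=2); print('axis x at y=.04, angle, z',r.x)
E
```

```text
27.05 [0.45523781 0.04286825 0.24752551] [-1.37324177e-01  9.90526153e-01 -9.92442054e-05] -1.6947619404877459
3199 c 455.6 41.8 wh 43.0 62.6 a 7.3 med [452.9  41.2  46.9] mid [455.1  41.3] span [41.  59.4]
axis x at y=.04, angle, z [4.56237135e+02 1.21608561e-01 2.63748260e+01]
```

Call:
{"fn": "send_rows", "kwargs": {"commands": [[[0.07,-0.1,-5],[0,0,0]],[[0.07,-0.1,-10],[0,0,0]],[[0.07,-0.1,-15],[0,0,0]],[[0.07,-0.1,-19],[0,0,0]],[[0.07,-0.1,-22],[0,0,0]],[[0.07,-0.1,-23.4],[0,0,0]],[[0.07,-0.1,-23.8],[0,0,0]],[[0.07,-0.1,-23.8],[0,0,0]]]}}

```text
clock: 27.9
position: [0.4562, 0.0409, 0.0093]
ee_rot: [[-0.991, -0.131, -0.0], [-0.131, 0.991, -0.0], [0.0, 0.0, -1.0]]
contact_force: [0.6, 0.1, 0.4]
finger_gap: 0.999
grip_force: 0.0
```

Call:
{"fn": "send_rows", "kwargs": {"commands": [[[0,0,0],[0,0,0]],[[0,0,0],[0,0,0]],[[0,0,0],[0,0,0]],[[0,0,0],[0,0,0]],[[0,0,0],[0,0,0]],[[0,0,0],[0,0,0]],[[0,0,0],[0,0,0]]], "claw": 255, "newtons": 60}}

```text
clock: 28.6
position: [0.4569, 0.0411, 0.0105]
ee_rot: [[-0.991, -0.133, 0.002], [-0.133, 0.991, -0.0], [-0.002, -0.0, -1.0]]
contact_force: [-1.0, -1.3, 5.0]
finger_gap: 0.718
grip_force: 64.1
```

Call:
{"fn": "send_rows", "kwargs": {"commands": [[[0,0,1],[0,0,0]],[[0,0,3],[0,0,0]],[[0,0,7],[0,0,0]],[[0,0,11],[0,0,0]],[[0,-1,15],[0,0,-0.14]],[[1,-4,19],[0,0,-0.28]],[[2,-8,22],[0,0,-0.42]],[[3,-12,23.7],[0,0,-0.56]],[[4,-16,23.7],[0,0,-0.7]],[[5,-20.5,23.7],[0,0,-0.84]],[[6,-25,23.7],[0,0,-0.98]],[[7,-29.5,23.7],[0,0,-1.12]],[[8,-34,23.7],[0,0,-1.26]],[[9,-38,23.7],[0,0,-1.4]],[[9.2,-40,23.7],[0,0,-1.53]],[[9.2,-40,23.7],[0,0,-1.53]],[[9.2,-40,23.7],[0,0,-1.53]]]}}

```text
clock: 30.3
position: [0.5478, -0.3585, 0.2468]
ee_rot: [[-0.175, 0.985, -0.0], [0.985, 0.175, 0.0], [0.0, 0.0, -1.0]]
contact_force: [-0.8, -0.1, -1.4]
finger_gap: 0.717
grip_force: 65.9
```

```bash
python3 - <<'E'
from cr import *
s=env.state(); print(s['clock'],s['position'],s['ee_rot'][:,1],s['finger_gap'])
c=cap('wrist','w8.png'); held(c,s); P=cloud(c); P[262:]=np.nan
L=cradle(P)
for y in(-49,-1,48): print(fit(L,y,31),xext(P,y,31))
E
```

```text
30.3 [ 0.54780319 -0.35851471  0.24675794] [9.84523210e-01 1.75254239e-01 3.87947638e-05] 0.7174771679470372
held tool x,z [ -0.4 -15.8] 21349
(2911, array([-49.3,  30.5]), 0.8) [-30.7  30.5]
(3501, array([-1.8, 30.5]), 1.2) [-30.   30.9]
(3599, array([47. , 30.3]), 0.9) [-29.6  31.4]
```

View pics/w8.png

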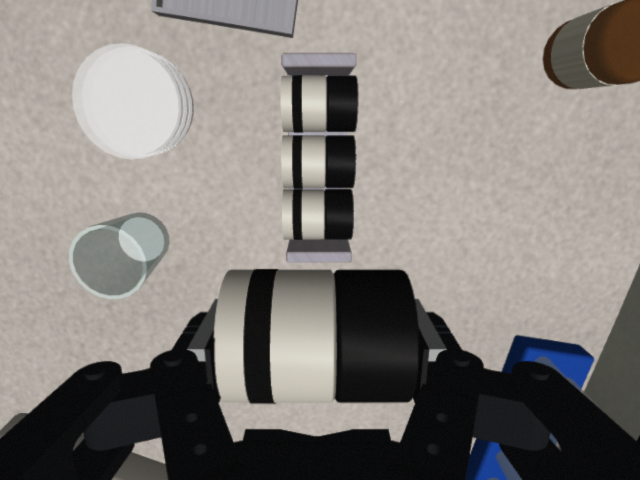

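Three canisters sit on the base at (319,105), (318,162) and (318,214). The fourth is held and goes in the gap at y ≈ −25.5 mm.

Call:
{"fn": "send_rows", "kwargs": {"commands": [[[-0.1,1.28,-4],[0,0,0]],[[-0.1,1.28,-8],[0,0,0]],[[-0.1,1.28,-12],[0,0,0]],[[-0.1,1.28,-15],[0,0,0]],[[-0.1,1.28,-17],[0,0,0]],[[-0.1,1.28,-18.2],[0,0,0]],[[-0.1,1.28,-18.8],[0,0,0]],[[-0.1,1.28,-19.1],[0,0,0]],[[-0.1,1.28,-19.2],[0,0,0]],[[-0.1,1.28,-19.2],[0,0,0]]]}}

```text
clock: 31.35
position: [0.5474, -0.3461, 0.0552]
ee_rot: [[-0.174, 0.985, 0.001], [0.985, 0.174, -0.001], [-0.001, 0.001, -1.0]]
contact_force: [-0.3, -0.2, -1.1]
finger_gap: 0.721
grip_force: 66.1
```

Call:
{"fn": "send_rows", "kwargs": {"commands": [[[0,0,-0.1],[0,0,0]],[[0,0,-0.15],[0,0,0]],[[0,0,-0.15],[0,0,0]]]}}

```text
clock: 31.65
position: [0.5475, -0.3462, 0.0543]
ee_rot: [[-0.174, 0.985, 0.001], [0.985, 0.174, -0.001], [-0.001, 0.001, -1.0]]
contact_force: [-2.0, 2.0, 7.2]
finger_gap: 0.714
grip_force: 67.2
```

Call:
{"fn": "send_rows", "kwargs": {"commands": [[[0,0,0],[0,0,0]],[[0,0,0],[0,0,0]],[[0,0,0],[0,0,0]],[[0,0,0],[0,0,0]],[[0,0,0],[0,0,0]],[[0,0,0],[0,0,0]],[[0,0,3],[0,0,0]],[[0,0,8],[0,0,0]],[[0,0,13],[0,0,0]],[[0,0,18],[0,0,0]],[[0,-1.2,19.3],[0,0,0]],[[0,-1.2,19.3],[0,0,0]],[[0,-1.2,19.3],[0,0,0]]], "claw": 0}}

```text
clock: 32.95
position: [0.5467, -0.3576, 0.2442]
ee_rot: [[-0.174, 0.985, -0.002], [0.985, 0.174, 0.001], [0.001, -0.001, -1.0]]
contact_force: [0.6, 1.3, -0.2]
finger_gap: 1.002
grip_force: 0.0
```

```bash
python3 - <<'E'
from cr import *
s=env.state(); print(s['clock'],s['position'],s['ee_rot'][:,1],s['finger_gap'])
c=cap('wrist','w9.png'); P=cloud(c); P[330:]=np.nan
L=cradle(P)
for y,z in((-49,31),(-1,31),(48,31),(-25.5,70)): print(fit(L,y,z),xext(P,y,z))
E
```

```text
32.95 [ 0.54673862 -0.35764853  0.24417242] [ 0.9847883   0.17375302 -0.00137247] 1.0019200332048428
(798, array([-49.7,  30.5]), 0.6) [-30.3  30.4]
(2191, array([-0.4, 30.2]), 1.0) [-30.4  31.2]
(3668, array([46.9, 30.3]), 0.9) [-29.6  31.5]
(3803, array([-25.5,  69.5]), 0.6) [-29.5  31.2]
```

View pics/w9.png

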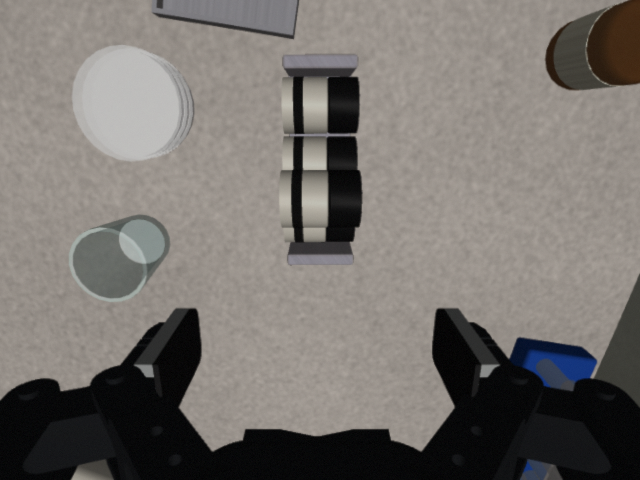

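The pyramid stands: the fourth canister is saddled at (320,198), with the base cans under it at (319,105), (320,153) and (320,234). Next is the lid.

Call:
{"fn": "send_rows", "kwargs": {"commands": [[[0.4,3,0],[0,0,0.14]],[[1,7,0],[0,0,0.28]],[[1.7,11.5,0],[0,0,0.42]],[[2.4,16,0],[0,0,0.56]],[[3.2,20.5,0],[0,0,0.7]],[[4,25,0],[0,0,0.84]],[[4.8,29.5,0],[0,0,0.98]],[[5.6,34,0],[0,0,1.12]],[[6.4,38.5,0],[0,0,1.26]],[[7.2,43,0],[0,0,1.35]],[[8,47.5,0],[0,0,1.35]],[[8.7,52,0],[0,0,1.35]],[[9.2,55,-2],[0,0,1.35]],[[9.2,55.8,-6],[0,0,1.35]],[[9.2,55.8,-10],[0,0,1.35]],[[9.2,55.8,-10],[0,0,1.35]],[[9.2,55.8,-10],[0,0,1.35]]]}}

```text
clock: 34.7
position: [0.6388, 0.2, 0.1456]
ee_rot: [[-0.999, 0.046, -0.002], [0.046, 0.999, -0.0], [0.002, -0.001, -1.0]]
contact_force: [-0.1, -0.1, 1.2]
finger_gap: 1.0
grip_force: 0.0
```

Call:
{"fn": "send_rows", "kwargs": {"commands": [[[0,0.1,-3],[0,0,0]],[[0,0.1,-5.5],[0,0,0]],[[0,0.1,-7],[0,0,0]],[[0,0.1,-7.4],[0,0,0]],[[0,0.1,-7.4],[0,0,0]],[[0,0.1,-7.4],[0,0,0]]]}}

```text
clock: 35.3
position: [0.6399, 0.2012, 0.0736]
ee_rot: [[-0.999, 0.046, 0.002], [0.046, 0.999, 0.001], [-0.002, 0.001, -1.0]]
contact_force: [-0.4, 0.4, -0.3]
finger_gap: 1.0
grip_force: 0.0
```

Call:
{"fn": "send_rows", "kwargs": {"commands": [[[0,0,0],[0,0,0]],[[0,0,0],[0,0,0]],[[0,0,0],[0,0,0]],[[0,0,0],[0,0,0]],[[0,0,0],[0,0,0]],[[0,0,0],[0,0,0]],[[0,0,0],[0,0,0]],[[0,0,0],[0,0,0]],[[0,0,0],[0,0,0]],[[0,0,0],[0,0,0]]], "claw": 255, "newtons": 70}}

```text
clock: 36.3
position: [0.6392, 0.2011, 0.072]
ee_rot: [[-0.999, 0.046, 0.0], [0.046, 0.999, 0.0], [-0.0, 0.0, -1.0]]
contact_force: [-2.7, -0.8, 4.2]
finger_gap: 0.143
grip_force: 68.6
```

Call:
{"fn": "send_rows", "kwargs": {"commands": [[[0,0,0.4],[0,0,0]],[[0,0,0.8],[0,0,0]],[[0,0,1.2],[0,0,0]],[[0,0,1.2],[0,0,0]],[[0,0,1.2],[0,0,0]]]}}

```text
clock: 36.8
position: [0.6391, 0.201, 0.0837]
ee_rot: [[-0.999, 0.046, -0.0], [0.046, 0.999, -0.0], [0.0, -0.0, -1.0]]
contact_force: [2.5, 0.5, -4.3]
finger_gap: 0.149
grip_force: 68.5
```

Call:
{"fn": "send_rows", "kwargs": {"commands": [[[-0.08,-1.5,0],[0,0,0]],[[-0.16,-3.5,0],[0,0,0]],[[-0.26,-6,0],[0,0,0]],[[-0.37,-8.5,0],[0,0,0]],[[-0.48,-11,0],[0,0,0]],[[-0.59,-13.5,0],[0,0,0]],[[-0.7,-16,0],[0,0,0]],[[-0.78,-17.8,0],[0,0,0]],[[-0.82,-18.5,0],[0,0,0]],[[-0.82,-18.8,0],[0,0,0]],[[-0.82,-18.8,0],[0,0,0]],[[-0.82,-18.8,0],[0,0,0]]]}}

```text
clock: 38.0
position: [0.6306, 0.0136, 0.0835]
ee_rot: [[-0.999, 0.045, -0.001], [0.045, 0.999, -0.0], [0.001, -0.0, -1.0]]
contact_force: [-4.2, -1.3, -4.3]
finger_gap: 0.144
grip_force: 69.0
```

Call:
{"fn": "send_rows", "kwargs": {"commands": [[[0,0,-0.4],[0,0,0]],[[0,0,-0.8],[0,0,0]],[[0,0,-1.15],[0,0,0]],[[0,0,-1.2],[0,0,0]],[[0,0,-1.2],[0,0,0]]]}}

```text
clock: 38.5
position: [0.6306, 0.0136, 0.072]
ee_rot: [[-0.999, 0.045, -0.001], [0.045, 0.999, 0.0], [0.001, 0.0, -1.0]]
contact_force: [-8.3, 1.0, 1.3]
finger_gap: 0.146
grip_force: 69.9
```

Down at the same grip height, so the lid is shut. I'll release, retreat and check.

Call:
{"fn": "send_rows", "kwargs": {"commands": [[[0,0,0],[0,0,0]],[[0,0,0],[0,0,0]],[[0,0,0],[0,0,0]],[[0,0,0],[0,0,0]],[[0,0,0],[0,0,0]],[[0,0,0],[0,0,0]],[[0,0,3],[0,0,0]],[[0,0,8],[0,0,0]],[[0,0,13],[0,0,0]],[[-2,3,17],[0,0,0]],[[-6,7,18],[0,0,0]],[[-10,11,18],[0,0,0]],[[-14,15,18],[0,0,0]],[[-18,20,18],[0,0,0]],[[-22,24,18],[0,0,0]],[[-25,27,18],[0,0,0]],[[-25,27,18],[0,0,0]],[[-25,27,18],[0,0,0]]], "claw": 0}}

```text
clock: 40.3
position: [0.3785, 0.2854, 0.2522]
ee_rot: [[-0.999, 0.042, 0.0], [0.042, 0.999, 0.001], [-0.0, 0.001, -1.0]]
contact_force: [0.4, -0.2, -0.4]
finger_gap: 1.002
grip_force: 0.0
```

```bash
python3 - <<'E'
from cr import *
s=env.state(); print(s['clock'],s['position'],s['contact_force'])
t=cap('top','top9.png'); P=cloud(t); Q=P[155:245,200:370].reshape(-1,3); Q=Q[(Q[:,2]>.078)&(Q[:,2]<.105)]
print('handle',len(Q),cv2.minAreaRect((Q[:,:2]*1000).astype(np.float32)),np.percentile(Q[:,2],[10,50,90]))
L=cradle(P)
for y,z in((-49,31),(-1,31),(48,31),(-25.5,70)): print(fit(L,y,z),xext(P,y,z))
E
```

```text
40.3 [0.37847186 0.28538727 0.25218469] [ 0.44853348 -0.19717547 -0.36806269]
handle 265 ((631.1427001953125, 15.5010986328125), (13.985478401184082, 106.4285659790039), 86.9839859008789) [0.08983702 0.09255003 0.09535656]
(111, array([-48.6,  30.4]), 1.5) [-31.4  27.2]
(286, array([ 1.3, 31.1]), 1.6) [-30.9  27.9]
(361, array([47.8, 31. ]), 1.8) [-29.6  31. ]
(392, array([-23.3,  69.6]), 1.4) [-29.9  28.8]
```

View pics/top9.png

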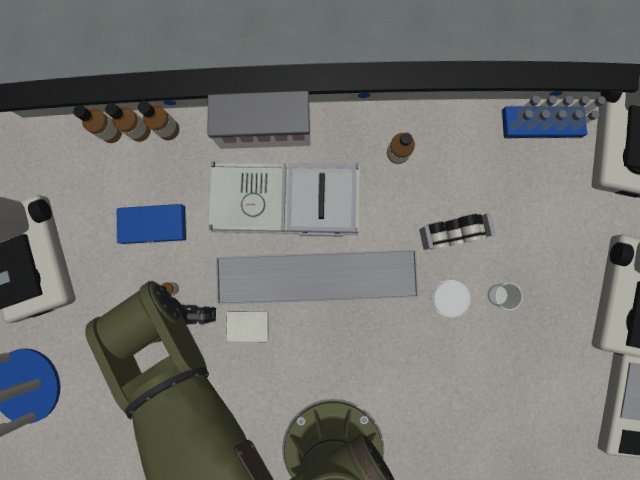

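The top view shows the lid shut with its handle at (321,195), an empty well and tray, and the pyramid in the cradle at (458,231). The bystanders have not moved.

```bash
python3 -c "
from cell import env
print(env.sign_off())"
```

```text
the job is handed in; nothing more can be done
None
```

I handed the job in: all four canisters present are in the cradle (three on the base, one saddled on top), the lid was parked, then slid back and shut, and the bystanders look unmoved; no verdict was returned.

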